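Swap the sample bins and stack the third on its ledges

TASK

The red and the blue sample bin have been left on each other's mats: swap them, parking one on the free grey mat on the way, so that each stands centred on the mat of its own colour and lined up with it. Then stack the yellow bin on the blue bin, turned half a turn against it so that it rests level on the ledges instead of nesting down onto the tubes. Keep all bins upright and leave the tape roll and the jar where they are.

Things in the scene. Friction and masses are not known exactly. Their poses are not given: they have to be found in the camera images.
- red_bin: open stack-nest bin of red plastic with four tubes inside, about 0.16 kg. Rim 60 mm (x) by 124 mm (y), 46 mm high; grip it from above across the 60 mm: its side walls are upright from 24 to 46 mm high. A white lip sticks out 10 mm at its +y end. Foot (below 22 mm) inset, 47 x 111 mm. Origin: centre of the underside, z up.
- blue_bin: open stack-nest bin of blue plastic with four tubes inside, about 0.16 kg. Rim 60 mm (x) by 124 mm (y), 46 mm high; grip it from above across the 60 mm: its side walls are upright from 24 to 46 mm high. A white lip sticks out 10 mm at its +y end. Foot (below 22 mm) inset, 47 x 111 mm. Origin: centre of the underside, z up.
- yellow_bin: yellow bin of the same make, size and origin, standing on the table. On another bin with white lips at the same end it nests: origin 24 mm above the other's. Half-turned (lips at different ends) its foot enters the other's rim with 4 mm play each way and rests level on four inner ledges: origin 40 mm above the other's. Start: lips of all bins point roughly to world +y.
- red_mat: flat red mat fixed to the table, 90 mm (x) by 150 mm (y), 3 mm thick; origin at the centre of its underside on the table. At the start the blue bin stands on it.
- blue_mat: flat blue mat fixed to the table, same size and origin. At the start the red bin stands on it.
- grey_mat: flat grey mat fixed to the table, same size and origin; empty at the start: the free spot.
- tape_roll: bystander: loose cream roll of tape lying flat, 84 mm across, 24 mm high, origin at the centre of its underside.
- swab_jar: bystander: loose white jar with a green cap, 60 mm across, 60 mm high, origin at the centre of its underside.
Mind the look-alikes: they are no part of the job. Of the things that look like the blue_bin, the smaller one is meant.

How it is judged:
On the way, in this order (a step that is already met when the one before it is completed fails the run):
1. the red or the blue bin is parked on the grey mat and let go (((horizontal distance between red_bin and grey_mat below 0.035 m and z of red_bin in the frame of grey_mat below 0.008 m and linear speed of red_bin below 0.02 m/s and contact force between the fingers and red_bin below 0.05 N) or (horizontal distance between blue_bin and grey_mat below 0.035 m and z of blue_bin in the frame of grey_mat below 0.008 m and linear speed of blue_bin below 0.02 m/s and contact force between the fingers and blue_bin below 0.05 N))), for 0.2 s.
2. the red and the blue bin stand on their own mats, let go, the yellow bin not yet stacked (horizontal distance between red_bin and red_mat below 0.015 m and angle between the y axis of red_bin and the y axis of red_mat, either way round below 0.26 rad and z of red_bin in the frame of red_mat below 0.008 m and angle between each of red_bin, blue_bin's own z axis and vertical below 0.06 rad and horizontal distance between blue_bin and blue_mat below 0.015 m and angle between the y axis of blue_bin and the y axis of blue_mat, either way round below 0.26 rad and z of blue_bin in the frame of blue_mat below 0.008 m and linear speed of each of red_bin, blue_bin below 0.02 m/s and contact force between the fingers and red_bin below 0.05 N and contact force between the fingers and blue_bin below 0.05 N and horizontal distance between yellow_bin and blue_bin above 0.05 m), for 0.2 s.
At the end, for the whole second after the job is handed in: Red and blue bin on their own mats (15 mm of centre, 15 degrees, either way round), level; yellow bin level on the blue bin's ledges (36 to 45 mm above its origin, 10 mm of centre, parallel to 11 degrees); all let go and at rest (horizontal distance between red_bin and red_mat below 0.015 m and angle between the y axis of red_bin and the y axis of red_mat, either way round below 0.26 rad and z of red_bin in the frame of red_mat below 0.008 m and angle between each of red_bin, blue_bin, yellow_bin's own z axis and vertical below 0.06 rad and horizontal distance between blue_bin and blue_mat below 0.015 m and angle between the y axis of blue_bin and the y axis of blue_mat, either way round below 0.26 rad and z of blue_bin in the frame of blue_mat below 0.008 m and horizontal distance between yellow_bin and blue_bin below 0.01 m and z of yellow_bin in the frame of blue_bin between 0.036 and 0.045 m and angle between the y axis of yellow_bin and the y axis of blue_bin, either way round below 0.2 rad and linear speed of each of red_bin, blue_bin, yellow_bin below 0.02 m/s and contact force between the fingers and red_bin below 0.05 N and contact force between the fingers and blue_bin below 0.05 N and contact force between the fingers and yellow_bin below 0.05 N); the robot touches nothing.
It fails at once if a bin is tipped more than 35 degrees (angle between any of red_bin, blue_bin, yellow_bin's own z axis and vertical above 0.61 rad).
It fails at once if the tape roll or the jar is moved more than 20 mm (distance of any of tape_roll, swab_jar from where it was at the start of the episode above 0.02 m).
It also fails if it takes over 115 s, if anything falls off the work surface, if the arm or the gripper's body presses on something with over 40 N, if the wrist force passes 120 N, or if a joint passes its speed limit or range.

ROBOT

A 6-joint arm with a two-finger parallel gripper is mounted at the origin on the work surface. World frame = base frame: x ahead of the robot, y to its left, z up, the work surface at z = 0. Lengths are in m, angles in rad, forces in N, time in s.
With the tool pointing down it reaches from about 0.325 to 1 m from the base axis. Payload 5.1 kg.
Tool frame: the origin (TCP) lies on the centre line of the jaws, within the pads' length; the fingertips stand 8 mm ahead of it and the grasp point (between the pads) lies 11 mm behind it; z points along the fingers, y is the line along which they close (so a half turn about z gives the same grasp; the last joint's range is limited). The gripper opens to 85 mm and grips with 20 to 120 N. Pads are 22 mm wide; open, the fingers measure 114 mm over their backs; the gripper's body (76 mm by 85 mm) begins 54 mm behind the grasp point. The pads swing forward as they close: fully open they stand 13 mm farther back than shut.
Start: joints at [1.216, 0.124, 1.65, -0, 1.367, -0.083], TCP at [0.175, 0.626, 0.239] pointing down, gripper open.
Joint ranges: [-2.61, 2.61], [-1.02, 2.33], [0.03, 2.71], [-1.35, 4.49], [0.32, 2.68], [-2.91, 2.91]. Speed limits (rad/s): [2.57, 2.57, 3.14, 3.14, 3.14, 3.14].

INTERFACE

Orientations are given as a rotation vector (axis times angle).
In Python, from cell import telemetry, capture, workorder gives the robot as it stands.
- The arm moves only by the tool drive_tool, never from a script. Its argument "series" is a list of rows, each a list of 5 numbers: the shift along the tool's x, y, z each as a share of 400 mm, from -1 to 1, then the turn about the tool's z as a share of 180 degrees, from -1 to 1, then the closure, from -1 (fully open) to 1 (shut). A call has 1 to 5 rows; each row is the pose to reach, as a shift and turn from the pose commanded when the call began, along the tool's axes at that moment, turning the shorter way round; what a row does not reach only later rows make up. A row lasts 1/12 s, in which the tool goes at most 41.7 mm and 7.16 degrees, less where a joint would pass 70% of its speed; a pose out of reach is approached as far as the arm can. A call with a number of a shift or a turn outside -1 to 1 is refused whole. A call with a gripper value outside its range is refused whole. The fingers move at their own pace and stop on an object; "force" is the grip in N (left out, the last holds). Time passes only in rows, so rows that repeat a pose let the fingers close. It gives the time, the measured TCP pose, the force, the opening and the grip force at its end, in the units of the state.
- telemetry.get_obs(): the state, without advancing time (a new reading comes with each control period).
- capture(name): name is "scene" or "top" or "wrist"; returns a dict with "image" (480x640x3 uint8, red, green, blue), "intrinsics" (3x3 intrinsics, pixels), "cam_to_world" (4x4, takes a point from camera to world coordinates); the wrist camera has in their place "mount" (4x4, takes a point from camera to tool coordinates, whose origin is the TCP and whose axes are the flange's). Camera axes: x right, y up, looking along -z (the intrinsics and any distortion apply to the point x, -y, -z); pixel columns grow to the right and rows downward; lengths in m; the calibration is good to about 2 mm. A picture is of the moment at which its call begins: read the wrist's pose just before it. There is no depth.
- workorder.job_done(): hands the job in; it is judged then, once.
The state is a dict: "time": time; "joint_positions": joint angles; "qvel": joint speeds; "tau": joint torques, N m; "tcp_pos": TCP position; "eef_rot": TCP orientation; "ft_force": force on the tool from outside, world axes, zero at the start; "moment": the same for the moment, N m; "finger_gap": finger opening in m; "grip_force": force on a finger pad.
Only numpy, scipy, OpenCV 4.12 (cv2) and the standard library are available. Lean on these libraries where they do the work, as an engineer would, in place of code of your own. Each camera call takes 0.05 s, during which the arm holds its last target. There are 200 camera calls.

## Working session

There is one attempt and no reset: what is moved stays moved. The work goes in short steps, Python scripts to look and compute and a tool call to move; the robot and the scene stay as the last step left them, time stands still between calls to the robot, and variables do not carry over. Pictures are saved under pics/ and viewed, at most 14 in all, crops included, and the job is handed in when it is done.

Besides the shell and the picture viewer there is one more tool, called after "Request:" as name(argument=value, ...) on one line, values as JSON. drive_tool: Moves the arm, as the interface text tells. Shift numbers are shares of 400 mm and turn numbers shares of 180 degrees, none past 1 either way. Its arguments: {"type":"object","properties":{"series":{"type":"array"},"force":{"type":"number"}},"required":["series"]}

```bash
ls; mkdir -p pics; python3 - <<'E'
from cell import telemetry, capture
import cv2,numpy as np
o=telemetry.get_obs();print({k:np.round(v,3) for k,v in o.items()})
for n in("top","scene"):
    c=capture(n);cv2.imwrite(f"pics/{n}0.png",c["image"][:,:,::-1]);np.savez(f"pics/{n}0.npz",**c)
    print(n,{k:np.round(v,3).tolist() for k,v in c.items() if k!="image"})
E
```

```text
pics
{'time': np.float64(0.0), 'joint_positions': array([ 1.216,  0.125,  1.652, -0.   ,  1.367, -0.083]), 'qvel': array([-0.001,  0.   ,  0.   , -0.001,  0.   , -0.   ]), 'tau': array([-1.0000e-03, -4.2362e+01, -3.6545e+01, -0.0000e+00,  7.0000e-03,
        0.0000e+00]), 'tcp_pos': array([0.174, 0.626, 0.238]), 'eef_rot': array([-4.260e-01, -3.112e+00,  3.000e-03]), 'ft_force': array([-0.562,  1.15 ,  0.718]), 'moment': array([-0.03 , -0.038,  0.038]), 'grip_force': np.float64(0.0), 'finger_gap': np.float64(0.086)}
top {'intrinsics': [[481.396, 0.0, 326.472], [0.0, 481.396, 231.848], [0.0, 0.0, 1.0]], 'cam_to_world': [[0.017, 0.989, -0.144, 0.315], [-1.0, 0.017, 0.003, 0.049], [0.005, 0.144, 0.99, 0.942], [0.0, 0.0, 0.0, 1.0]]}
scene {'intrinsics': [[579.728, 0.0, 315.254], [0.0, 579.728, 234.224], [0.0, 0.0, 1.0]], 'cam_to_world': [[0.76, -0.477, 0.44, 0.969], [0.649, 0.56, -0.514, -0.501], [-0.001, 0.677, 0.736, 0.849], [0.0, 0.0, 0.0, 1.0]]}
```

View pics/top0.png

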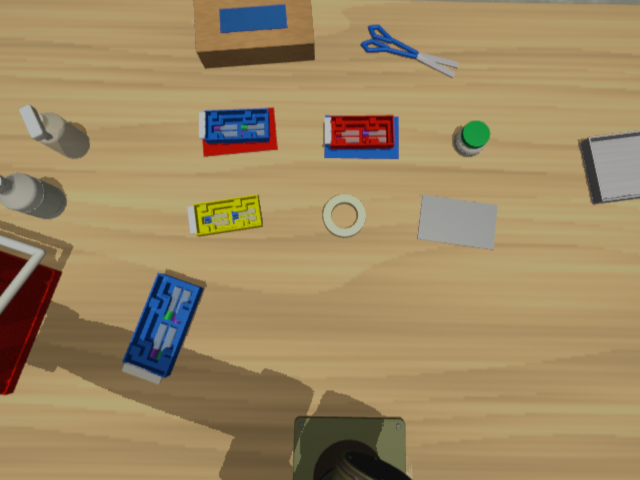

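View pics/scene0.png

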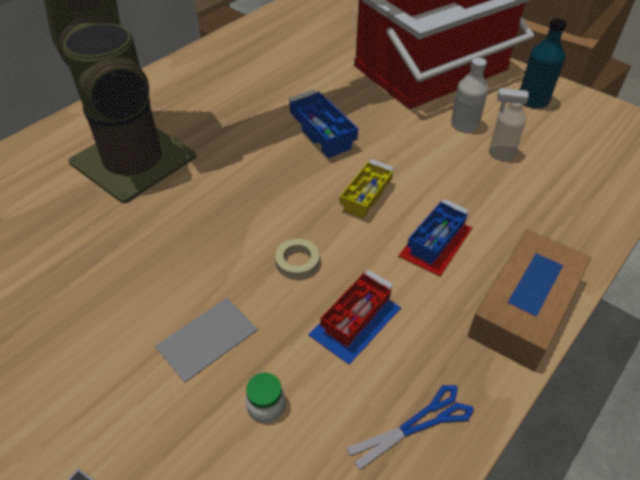

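The top view (up is +x, left is +y) shows the small blue bin on the red mat at (237,128) and the red bin on the blue mat at (361,133). Yellow is at (227,215), the grey mat at (457,222), the tape at (344,216) and the jar at (472,138). The big blue bin at (163,325) is the look-alike. Next I'll get coarse positions.

```bash
cat > h.py <<'E'
import numpy as np,cv2
from scipy.spatial.transform import Rotation as R
from cell import telemetry,capture
HSV=dict(red=[((0,150,50),(8,255,255)),((172,150,50),(180,255,255))],blue=[((100,130,40),(130,255,255))],
 yellow=[((22,150,80),(35,255,255))],grey=[((90,0,90),(150,60,190))],white=[((0,0,150),(180,60,255))])
def mask(im,c):
    h=cv2.cvtColor(im,cv2.COLOR_RGB2HSV)
    return sum(cv2.inRange(h,np.array(a),np.array(b)) for a,b in HSV[c])
def look(n,save=None):
    o=telemetry.get_obs();c=capture(n)
    if n=="wrist":
        T=np.eye(4);T[:3,:3]=R.from_rotvec(o["eef_rot"]).as_matrix();T[:3,3]=o["tcp_pos"];c["cam_to_world"]=T@c["mount"]
    if save: cv2.imwrite(f"pics/{save}.png",c["image"][:,:,::-1])
    return c
def ray(c,px,z):
    px=np.atleast_2d(px).astype(float);K=c["intrinsics"];T=c["cam_to_world"]
    d=np.c_[(px[:,0]-K[0,2])/K[0,0],-(px[:,1]-K[1,2])/K[1,1],-np.ones(len(px))]@T[:3,:3].T
    return T[:3,3]+d*((z-T[2,3])/d[:,2])[:,None]
def pix(c,P):
    P=np.atleast_2d(P);T=c["cam_to_world"];K=c["intrinsics"];q=(P-T[:3,3])@T[:3,:3]
    return np.c_[K[0,0]*q[:,0]/-q[:,2]+K[0,2],K[1,1]*-q[:,1]/-q[:,2]+K[1,2]]
def rect(p):  # centre, (size x-ish, size y-ish), yaw of long side against world y (deg)
    (cx,cy),(w,h),a=cv2.minAreaRect(np.float32(p[:,:2]*1000))
    if w>h: w,h,a=h,w,a+90
    a=(a+90)%180-90   # long side is h; direction a+90
    return np.round([cx,cy,w,h,a],1)
def blobs(c,col,z,amin=300,box=None):
    m=cv2.morphologyEx(mask(c["image"],col),cv2.MORPH_CLOSE,np.ones((5,5)))
    if box: mm=np.zeros_like(m);x0,y0,x1,y1=box;mm[y0:y1,x0:x1]=m[y0:y1,x0:x1];m=mm
    out=[]
    for k in cv2.findContours(m,cv2.RETR_EXTERNAL,cv2.CHAIN_APPROX_NONE)[0]:
        if cv2.contourArea(k)>amin: out.append((cv2.boundingRect(k),rect(ray(c,k[:,0],z))))
    return out
E
python3 - <<'E'
from h import *
c=dict(np.load("pics/top0.npz"))
for col,z in(("red",.049),("blue",.049),("yellow",.046),("grey",.003),("white",.02)):
    for b in blobs(c,col,z): print(col,b[0],b[1])
w=look("wrist","w0"); print(w["mount"].round(3).tolist(),w["intrinsics"].round(1).tolist())
E
```

```text
red (0, 265, 61, 130) [260.2 605.6  77.5 235.   73.2]
red (0, 251, 27, 44) [361.  623.4  47.7  79.5 -83.5]
red (330, 115, 64, 34) [641.6 -18.1  66.5 122.1   1.1]
red (203, 108, 75, 48) [636.6 219.2  83.7 142.5   7. ]
blue (123, 274, 80, 103) [269.  341.3  88.8 170.7  71.5]
blue (325, 117, 73, 42) [ 6.307e+02 -1.740e+01  8.250e+01  1.390e+02  1.000e-01]
blue (205, 109, 64, 34) [648.7 223.5  66.2 122.1   3. ]
blue (361, 25, 57, 33) [831.5 -73.7  58.3 112.4  -7.2]
blue (220, 5, 67, 27) [874.  201.2  48.8 130.8   5.7]
yellow (193, 194, 70, 43) [473.9 234.1  64.1 125.1   9.9]
white (0, 236, 43, 73) [365.7 627.   79.9 137.5 -83.5]
white (418, 195, 80, 55) [ 473.5 -208.1   89.4  146.7   -7.2]
white (323, 194, 43, 42) [483.5  12.8  81.   81.7   1. ]
white (0, 184, 33, 25) [508.6 652.6  47.8  62.2   1. ]
white (589, 137, 51, 62) [ 587.8 -525.9  100.6  124.4  -88.9]
white (19, 104, 24, 34) [665.5 636.2  36.3  69.1 -61.4]
white (417, 52, 42, 25) [ 806.2 -175.2   33.1   84.3  -27.3]
[[-0.001, 0.959, 0.284, 0.072], [1.0, 0.0, 0.001, -0.0], [0.001, 0.284, -0.959, -0.134], [0.0, 0.0, 0.0, 1.0]] [[372.7, 0.0, 320.9], [0.0, 372.7, 237.0], [0.0, 0.0, 1.0]]
```

```bash
cat >> h.py <<'E'
def pose():
    o=telemetry.get_obs();y=R.from_rotvec(o["eef_rot"]).as_matrix()[:,1]
    return np.r_[o["tcp_pos"],np.degrees(np.arctan2(y[1],y[0]))]
def plan(tgt,n=None,start=None):
    """calls of 5 equal rows from the present pose to tgt=(x,y,z,theta deg), round shares"""
    s=pose() if start is None else np.array(start,float);t=np.array(tgt,float)
    n=n or int(max(np.ceil(np.linalg.norm(t[:3]-s[:3])/.195),np.ceil(abs(t[3]-s[3])/35),1))
    cur=s.copy()
    for i in range(n):
        g=s+(t-s)*(i+1)/n;d=g-cur;a=np.radians(cur[3])
        row=np.round([(-np.sin(a)*d[0]+np.cos(a)*d[1])/.4,(np.cos(a)*d[0]+np.sin(a)*d[1])/.4,-d[2]/.4,-d[3]/180],3)
        print(row.tolist());
        r=row*[.4,.4,.4,180]
        cur=cur+[-np.sin(a)*r[0]+np.cos(a)*r[1],np.cos(a)*r[0]+np.sin(a)*r[1],-r[2],-r[3]]
    print("->",cur.round(4)); return cur
E
python3 -c "
from h import *
print(pose().round(4),telemetry.get_obs()['time']);plan([.62,.2235,.24,3],5)"
```

```text
[ 0.1744  0.6257  0.2383 74.4279] 0.15
[-0.269, -0.134, -0.001, 0.079]
[-0.293, -0.064, -0.001, 0.08]
[-0.3, 0.011, -0.001, 0.079]
[-0.288, 0.085, -0.0, 0.079]
[-0.258, 0.152, -0.001, 0.08]
-> [0.6199 0.2236 0.2399 2.9679]
```

Request:
drive_tool(series=[[-0.269,-0.134,0,0.079,-1],[-0.269,-0.134,0,0.079,-1],[-0.269,-0.134,0,0.079,-1],[-0.269,-0.134,0,0.079,-1]])

```text
time: 0.48
tcp_pos: [0.2675, 0.5421, 0.2388]
eef_rot: [0.815, 3.032, -0.003]
ft_force: [0.3, 0.5, 0.2]
finger_gap: 0.0855
grip_force: 0.0
```

Request:
drive_tool(series=[[-0.293,-0.064,0,0.08,-1],[-0.293,-0.064,0,0.08,-1],[-0.293,-0.064,0,0.08,-1],[-0.293,-0.064,0,0.08,-1]])

```text
time: 0.82
tcp_pos: [0.3565, 0.4616, 0.239]
eef_rot: [1.189, 2.906, -0.002]
ft_force: [0.3, 0.3, 0.6]
finger_gap: 0.0854
grip_force: 0.0
```

Request:
drive_tool(series=[[-0.3,0.011,0,0.079,-1],[-0.3,0.011,0,0.079,-1],[-0.3,0.011,0,0.079,-1],[-0.3,0.011,0,0.079,-1]])

```text
time: 1.15
tcp_pos: [0.4454, 0.3811, 0.2391]
eef_rot: [1.539, 2.736, -0.001]
ft_force: [0.2, -0.3, -0.0]
finger_gap: 0.0852
grip_force: 0.0
```

Request:
drive_tool(series=[[-0.288,0.085,0,0.079,-1],[-0.288,0.085,0,0.079,-1],[-0.288,0.085,0,0.079,-1],[-0.288,0.085,0,0.079,-1]])

```text
time: 1.48
tcp_pos: [0.5345, 0.3009, 0.2389]
eef_rot: [1.865, 2.525, -0.001]
ft_force: [-0.0, 0.5, 0.1]
finger_gap: 0.0853
grip_force: 0.0
```

Request:
drive_tool(series=[[-0.258,0.152,0,0.08,-1],[-0.258,0.152,0,0.08,-1],[-0.258,0.152,0,0.08,-1],[-0.258,0.152,0,0.08,-1],[-0.258,0.152,0,0.08,-1]])

```text
time: 1.9
tcp_pos: [0.6206, 0.2234, 0.2386]
eef_rot: [-2.164, -2.275, 0.001]
ft_force: [0.3, -0.3, -0.7]
finger_gap: 0.0855
grip_force: 0.0
```

```bash
python3 - <<'E'
from h import *
print(pose().round(4),telemetry.get_obs()['time'])
w=look("wrist","w1")
for col,z in(("blue",.049),("red",.003),("white",.045)):
    for b in blobs(w,col,z): print(col,b[0],b[1])
E
```

```text
[0.6206 0.2234 0.2386 2.8659] 1.9
blue (297, 346, 80, 70) [6.439e+02 4.480e+01 7.780e+01 8.390e+01 1.000e-01]
blue (560, 181, 80, 145) [878.5 192.8  55.7 139.2   5.7]
blue (325, 136, 70, 138) [653.  227.8  59.4 123.    3.4]
blue (0, 30, 33, 101) [368.1 315.1  24.6  77.5 -10.9]
red (341, 375, 23, 40) [669.5  -6.7  26.8  52.4   9.4]
red (306, 361, 56, 58) [633.2   0.7  56.9  88.8 -25.5]
red (305, 115, 96, 154) [654.1 230.7  89.4 149.3   6.8]
white (310, 373, 51, 27) [644.   37.4  32.   51.9 -87.1]
white (603, 368, 37, 30) [946.8  65.3  23.4  55.7  56.5]
white (198, 359, 28, 54) [516.5  29.9  25.6  65.8  -7.9]
white (329, 124, 63, 15) [649.8 293.5  11.4  52.5 -87.2]
white (105, 95, 65, 24) [463.4 303.5  12.7  52.9 -80.1]
```

View pics/w1.png

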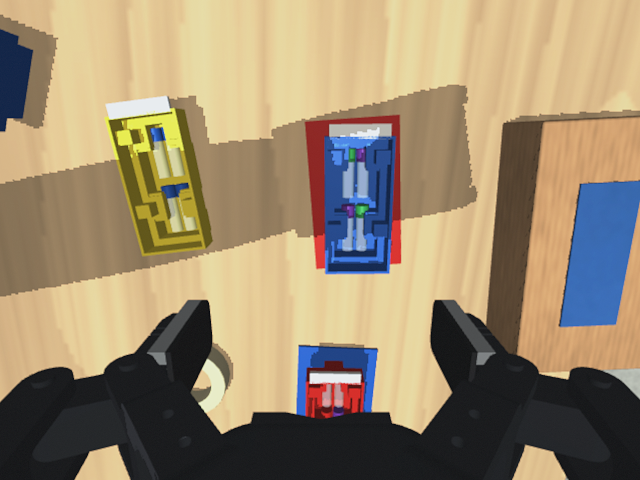

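Wrist view: the blue bin's rim is at px (325–395,136–274), measuring 59.4 x 123 mm at (653,228) mm, yaw 3.4°. The red mat is 89 x 149 mm at (654,231) mm, yaw 6.8°. Both match the given sizes, so I'll grasp.

```bash
python3 -c "
from h import *
a=plan([.653,.227,.1,3.3],1);b=plan([.653,.227,.027,3.3],1,a)"
```

```text
[0.002, 0.083, 0.347, -0.002]
-> [0.6529 0.2268 0.0999 3.313 ]
[0.0, 0.0, 0.182, 0.0]
-> [0.6529 0.2268 0.0271 3.313 ]
```

Request:
drive_tool(series=[[0.002,0.083,0.1,-0.002,-1],[0.002,0.083,0.2,-0.002,-1],[0.002,0.083,0.3,-0.002,-1],[0.002,0.083,0.347,-0.002,-1],[0.002,0.083,0.347,-0.002,-1]])

```text
time: 2.37
tcp_pos: [0.647, 0.227, 0.0919]
eef_rot: [-2.148, -2.282, 0.019]
ft_force: [-1.9, -0.1, -1.1]
finger_gap: 0.0857
grip_force: 0.0
```

Request:
drive_tool(series=[[0,0,0.06,0,-1],[0,0,0.12,0,-1],[0,0,0.16,0,-1],[0,0,0.182,0,-1],[0,0,0.182,0,-1]])

```text
time: 2.78
tcp_pos: [0.6517, 0.2269, 0.0263]
eef_rot: [-2.154, -2.285, 0.004]
ft_force: [-0.5, -0.5, 0.1]
finger_gap: 0.0856
grip_force: 0.0
```

Request:
drive_tool(series=[[0,0,0,0,1],[0,0,0,0,1],[0,0,0,0,1],[0,0,0,0,1],[0,0,0,0,1]], force=30)

```text
time: 3.2
tcp_pos: [0.6546, 0.2269, 0.0301]
eef_rot: [2.155, 2.284, 0.005]
ft_force: [-0.7, 0.8, 6.0]
finger_gap: 0.0593
grip_force: 35.8
```

Request:
drive_tool(series=[[0,0,0,0,1],[0,0,0,0,1],[0,0,0,0,1]])

```text
time: 3.45
tcp_pos: [0.6546, 0.2269, 0.0301]
eef_rot: [2.155, 2.284, 0.005]
ft_force: [-0.9, 0.8, 6.5]
finger_gap: 0.0593
grip_force: 35.8
```

```bash
python3 -c "
from h import *
p=pose();print(p.round(4));c=dict(np.load('pics/top0.npz'));print(blobs(c,'white',.003,box=(400,180,520,260)))
a=plan([*p[:2],.15,p[3]],1);b=plan([.476,-.21,.15,-3],3,a);b=plan([.476,-.21,.032,-3],1,b)"
```

```text
[0.6546 0.2269 0.0301 3.3231]
[((418, 195, 80, 55), array([ 476.4, -212.8,   91.1,  149.4,   -7.2]))]
[0.0, 0.0, -0.3, -0.0]
-> [0.6546 0.2269 0.1501 3.3231]
[-0.355, -0.17, 0.0, 0.012]
[-0.361, -0.156, 0.0, 0.011]
[-0.366, -0.144, 0.0, 0.012]
-> [ 0.4758 -0.21    0.1501 -2.9769]
[-0.0, 0.0, 0.295, 0.0]
-> [ 0.4758 -0.21    0.0321 -2.9769]
```

Request:
drive_tool(series=[[0,0,-0.06,0,1],[0,0,-0.14,0,1],[0,0,-0.22,0,1],[0,0,-0.3,0,1],[0,0,-0.3,0,1]])

```text
time: 3.87
tcp_pos: [0.6571, 0.2275, 0.1565]
eef_rot: [2.151, 2.28, 0.017]
ft_force: [0.9, -0.4, -0.1]
finger_gap: 0.0598
grip_force: 35.0
```

Request:
drive_tool(series=[[-0.071,-0.034,0,0.002,1],[-0.142,-0.068,0,0.005,1],[-0.213,-0.102,0,0.007,1],[-0.284,-0.136,0,0.01,1],[-0.355,-0.17,0,0.012,1]])

```text
time: 4.28
tcp_pos: [0.5918, 0.0795, 0.1461]
eef_rot: [-2.198, -2.243, 0.003]
ft_force: [0.4, 0.8, -1.2]
finger_gap: 0.0593
grip_force: 34.9
```

Request:
drive_tool(series=[[-0.072,-0.031,0,0.002,1],[-0.144,-0.062,0,0.004,1],[-0.217,-0.094,0,0.007,1],[-0.289,-0.125,0,0.009,1],[-0.361,-0.156,0,0.011,1]])

```text
time: 4.7
tcp_pos: [0.5324, -0.066, 0.1463]
eef_rot: [-2.236, -2.204, 0.002]
ft_force: [0.7, 0.9, -3.2]
finger_gap: 0.0597
grip_force: 34.9
```

Request:
drive_tool(series=[[-0.1,-0.039,0,0.003,1],[-0.2,-0.078,0,0.006,1],[-0.3,-0.118,0,0.01,1],[-0.366,-0.144,0,0.012,1],[-0.366,-0.144,0,0.012,1]])

```text
time: 5.12
tcp_pos: [0.4717, -0.2147, 0.1466]
eef_rot: [-2.284, -2.156, 0.004]
ft_force: [-0.4, -0.4, -2.1]
finger_gap: 0.0591
grip_force: 34.9
```

```bash
python3 - <<'E'
from h import *
print(pose().round(4),telemetry.get_obs()['finger_gap'])
w=look("wrist","w2")
plan([.476,-.21,.032,-3],1)
E
```

```text
[ 0.4717 -0.2147  0.1466 -3.3107] 0.0591127602474787
[0.007, 0.008, 0.286, -0.001]
-> [ 0.4759 -0.2099  0.0322 -3.0815]
```

View pics/w2.png

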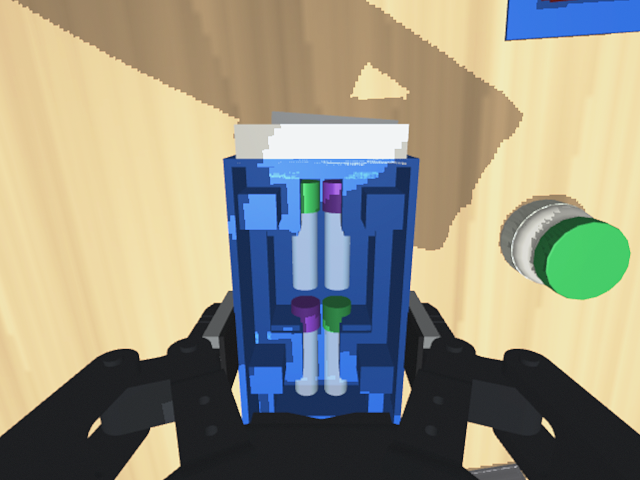

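The blue bin is held squarely and level, rim px (225–418,157–420), over the grey mat with the jar clear on the right. Lowering it now.

Request:
drive_tool(series=[[0.007,0.008,0.08,0,1],[0.007,0.008,0.16,0,1],[0.007,0.008,0.22,0,1],[0.007,0.008,0.26,0,1],[0.007,0.008,0.28,0,1]])

```text
time: 5.58
tcp_pos: [0.4755, -0.2054, 0.0318]
eef_rot: [-2.272, -2.16, 0.003]
ft_force: [-0.3, 0.3, -2.0]
finger_gap: 0.0597
grip_force: 34.8
```

Request:
drive_tool(series=[[0,0,0.003,0,1],[0,0,0.006,0,1],[0,0,0.006,0,1]])

```text
time: 5.83
tcp_pos: [0.4787, -0.2079, 0.0343]
eef_rot: [2.276, 2.162, 0.001]
ft_force: [-0.3, -0.6, -3.3]
finger_gap: 0.0596
grip_force: 34.8
```

Request:
drive_tool(series=[[0,0,0,0,-1],[0,0,0,0,-1],[0,0,0,0,-1],[0,0,0,0,-1],[0,0,0,0,-1]])

```text
time: 6.25
tcp_pos: [0.4781, -0.2081, 0.034]
eef_rot: [2.278, 2.162, 0.001]
ft_force: [-0.2, 0.7, -0.1]
finger_gap: 0.0854
grip_force: 0.0
```

Request:
drive_tool(series=[[0,0,-0.06,0,-1],[0,0,-0.14,0,-1],[0,0,-0.24,0,-1],[0,0,-0.34,0,-1],[0,0,-0.43,0,-1]])

```text
time: 6.67
tcp_pos: [0.4777, -0.2078, 0.2079]
eef_rot: [2.277, 2.162, 0.001]
ft_force: [1.4, -0.5, -0.3]
finger_gap: 0.0852
grip_force: 0.0
```

```bash
python3 - <<'E'
from h import *
print(pose().round(4))
c=look("top","t2")
for col,z in(("red",.049),("red",.003),("blue",.049),("blue",.003),("yellow",.046)):
    for b in blobs(c,col,z,box=(180,90,520,260)): print(col,z,b[0],b[1])
plan([.62,-.018,.239,1])
E
```

```text
[ 0.4777 -0.2078  0.2079 -2.9782]
red 0.049 (330, 115, 64, 34) [641.3 -17.9  65.3 122.8   2.2]
red 0.049 (201, 108, 77, 48) [637.3 219.2  84.8 142.3   6.7]
red 0.003 (330, 115, 64, 34) [658.1 -21.4  68.7 129.1   2.2]
red 0.003 (201, 108, 77, 48) [653.9 228.   89.2 149.6   6.7]
blue 0.049 (428, 199, 55, 35) [ 478.  -195.6   60.5   99.8   -3.5]
blue 0.049 (325, 117, 73, 42) [ 6.307e+02 -1.740e+01  8.250e+01  1.390e+02  1.000e-01]
blue 0.003 (428, 199, 55, 35) [ 486.5 -208.2   63.6  105.    -3.5]
blue 0.003 (325, 117, 73, 42) [ 6.469e+02 -2.080e+01  8.680e+01  1.461e+02  1.000e-01]
yellow 0.046 (193, 194, 70, 42) [473.7 234.2  63.8 124.8   9.9]
[0.248, 0.161, -0.028, -0.011]
[0.243, 0.169, -0.027, -0.011]
-> [ 0.6201 -0.0181  0.2388  0.9911]
```

View pics/t2.png

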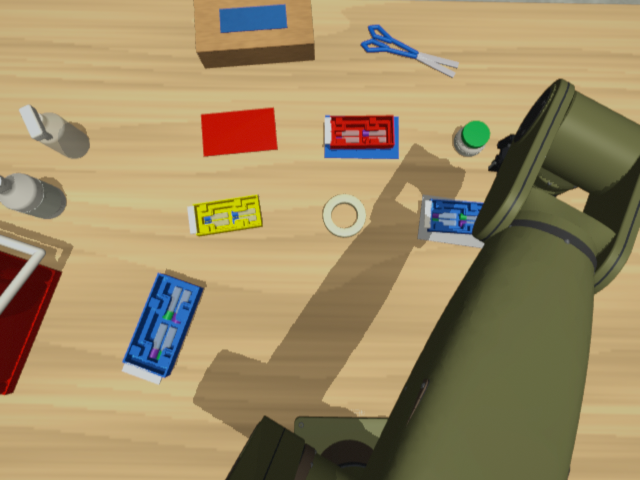

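The top view shows the blue bin parked on the grey mat at (455,217). The red mat is clear at (239,132): 89 x 150 mm at (654,228), yaw 6.7°. Next is the red bin.

Request:
drive_tool(series=[[0.06,0.04,-0.028,-0.003,-1],[0.15,0.1,-0.028,-0.006,-1],[0.248,0.161,-0.028,-0.011,-1],[0.248,0.161,-0.028,-0.011,-1]])

```text
time: 7.05
tcp_pos: [0.5496, -0.1081, 0.2171]
eef_rot: [2.235, 2.207, 0.005]
ft_force: [-0.2, -0.1, 0.5]
finger_gap: 0.0856
grip_force: 0.0
```

Request:
drive_tool(series=[[0.08,0.056,-0.027,-0.004,-1],[0.16,0.11,-0.027,-0.008,-1],[0.243,0.169,-0.027,-0.011,-1],[0.243,0.169,-0.027,-0.011,-1],[0.243,0.169,-0.027,-0.011,-1]])

```text
time: 7.47
tcp_pos: [0.6169, -0.0146, 0.2267]
eef_rot: [-2.199, -2.243, 0.001]
ft_force: [-0.9, 0.1, -0.2]
finger_gap: 0.0853
grip_force: 0.0
```

```bash
python3 - <<'E'
from h import *
print(pose().round(4))
w=look("wrist","w3")
for col,z in(("red",.049),("red",.003),("blue",.003)):
    for b in blobs(w,col,z): print(col,z,b[0],b[1])
E
```

```text
[ 0.6169 -0.0146  0.2267  1.1536]
red 0.049 (319, 142, 73, 142) [645.2 -16.2  59.3 123.5   1.9]
red 0.049 (327, 0, 106, 13) [656.6 143.4   7.8  77.1 -88.9]
red 0.003 (319, 142, 73, 142) [649.6 -27.   68.1 141.7   1.9]
red 0.003 (327, 0, 106, 13) [662.6 156.1   8.9  88.5 -88.9]
blue 0.003 (191, 334, 25, 92) [ 487.  -220.8   27.4  121.4   -3.5]
blue 0.003 (509, 210, 89, 111) [841.6 -72.5  65.2 122.  -35.4]
blue 0.003 (387, 131, 18, 149) [ 6.852e+02 -1.890e+01  1.440e+01  1.476e+02  2.000e-01]
blue 0.003 (307, 129, 16, 150) [ 6.098e+02 -1.900e+01  1.320e+01  1.485e+02 -1.000e-01]
```

View pics/w3.png

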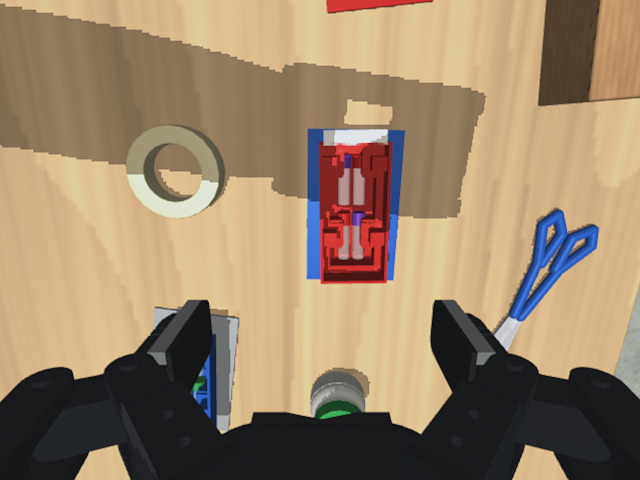

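Red bin: px (319–392,142–284), at (645,-16), yaw 1.9°, 59 x 123.5 mm. The blue mat's side strips put it at (647.5,-19), yaw 0. Picking up red.

```bash
python3 -c "
from h import *
a=plan([.6452,-.0162,.1,1.9],1);b=plan([.6452,-.0162,.027,1.9],1,a)
b=plan([.6452,-.0162,.15,1.9],1,b)
b=plan([.654,.230,.15,6.8],2,b)"
```

```text
[-0.003, 0.072, 0.317, -0.005]
-> [ 0.6451 -0.0164  0.0998  1.9594]
[0.0, 0.0, 0.182, 0.0]
-> [ 0.6451 -0.0164  0.027   1.9594]
[0.0, 0.0, -0.307, 0.0]
-> [ 0.6451 -0.0164  0.1498  1.9594]
[0.307, 0.022, -0.0, -0.013]
[0.307, 0.034, -0.0, -0.014]
-> [0.6541 0.2301 0.1498 6.8194]
```

Request:
drive_tool(series=[[0,0,0,0,-1],[0,0,0,0,-1],[0,0,0,0,-1]])

```text
time: 7.77
tcp_pos: [0.6159, -0.0172, 0.2273]
eef_rot: [2.204, 2.239, -0.0]
ft_force: [0.3, 0.6, 0.9]
finger_gap: 0.0854
grip_force: 0.0
```

```bash
python3 -c "
from h import *
w=look('wrist');print(pose().round(4))
for b in blobs(w,'red',.049): print(b)
a=plan([.6452,-.0162,.1,1.9],1)"
```

```text
[ 0.616  -0.0171  0.2274  0.894 ]
((320, 138, 73, 143), array([645.2, -15.9,  59.3, 124. ,   1.8]))
((327, 0, 83, 10), array([648.1, 141.8,   5.8,  60.4, -89.1]))
[0.001, 0.073, 0.319, -0.006]
-> [ 0.6452 -0.0162  0.0998  1.974 ]
```

Request:
drive_tool(series=[[0.001,0.073,0.1,-0.006,-1],[0.001,0.073,0.2,-0.006,-1],[0.001,0.073,0.3,-0.006,-1],[0.001,0.073,0.319,-0.006,-1],[0.001,0.073,0.319,-0.006,-1]])

```text
time: 8.23
tcp_pos: [0.642, -0.0153, 0.0947]
eef_rot: [-2.177, -2.255, 0.009]
ft_force: [-0.5, -0.1, -0.4]
finger_gap: 0.0851
grip_force: 0.0
```

Request:
drive_tool(series=[[0,0,0.06,0,-1],[0,0,0.12,0,-1],[0,0,0.16,0,-1],[0,0,0.179,0,-1],[0,0,0.179,0,-1]])

```text
time: 8.65
tcp_pos: [0.6458, -0.0154, 0.0288]
eef_rot: [2.181, 2.261, 0.0]
ft_force: [-0.1, -0.7, 0.2]
finger_gap: 0.0854
grip_force: 0.0
```

Request:
drive_tool(series=[[0,0,0,0,-1],[0,0,0,0,1],[0,0,0,0,1],[0,0,0,0,1],[0,0,0,0,1]])

```text
time: 9.07
tcp_pos: [0.6472, -0.0153, 0.0305]
eef_rot: [2.179, 2.259, 0.003]
ft_force: [-0.1, 0.7, 6.5]
finger_gap: 0.0591
grip_force: 34.0
```

Request:
drive_tool(series=[[0,0,0,0,1],[0,0,0,0,1],[0,0,0,0,1]])

```text
time: 9.32
tcp_pos: [0.6472, -0.0153, 0.0305]
eef_rot: [2.179, 2.259, 0.003]
ft_force: [-1.7, 0.5, 6.1]
finger_gap: 0.0589
grip_force: 34.1
```

```bash
python3 -c "
from h import *
p=pose();print(p.round(4))
b=plan([*p[:2],.15,p[3]],1)
b=plan([p[0]+.0088,p[1]+.2467,.15,p[3]+4.9],2,b)"
```

```text
[ 0.6472 -0.0153  0.0305  2.0694]
[0.0, 0.0, -0.299, -0.0]
-> [ 0.6472 -0.0153  0.1501  2.0694]
[0.308, 0.022, 0.0, -0.014]
[0.306, 0.036, 0.0, -0.013]
-> [0.6561 0.2313 0.1501 6.9294]
```

Request:
drive_tool(series=[[0,0,-0.06,0,1],[0,0,-0.14,0,1],[0,0,-0.22,0,1],[0,0,-0.3,0,1],[0,0,-0.3,0,1]])

```text
time: 9.73
tcp_pos: [0.65, -0.0155, 0.157]
eef_rot: [2.173, 2.254, 0.013]
ft_force: [0.6, -0.2, -0.2]
finger_gap: 0.0594
grip_force: 33.4
```

Request:
drive_tool(series=[[0.06,0.004,0,-0.003,1],[0.13,0.009,0,-0.006,1],[0.2,0.014,0,-0.01,1],[0.27,0.018,0,-0.013,1],[0.308,0.02,0,-0.014,1]])

```text
time: 10.15
tcp_pos: [0.6486, 0.1108, 0.1475]
eef_rot: [-2.128, -2.31, 0.0]
ft_force: [0.9, -0.1, -0.4]
finger_gap: 0.0593
grip_force: 33.3
```

Request:
drive_tool(series=[[0.08,0.008,0,-0.003,1],[0.16,0.016,0,-0.006,1],[0.24,0.026,0,-0.01,1],[0.306,0.034,0,-0.013,1],[0.306,0.034,0,-0.013,1]])

```text
time: 10.57
tcp_pos: [0.6524, 0.2357, 0.1477]
eef_rot: [-2.077, -2.355, -0.002]
ft_force: [0.2, 0.6, -0.7]
finger_gap: 0.0596
grip_force: 33.3
```

Request:
drive_tool(series=[[0,0,0,0,1],[0,0,0,0,1]])

```text
time: 10.73
tcp_pos: [0.6527, 0.2308, 0.1475]
eef_rot: [-2.083, -2.352, 0.002]
ft_force: [0.2, -0.2, -1.2]
finger_gap: 0.0593
grip_force: 33.3
```

```bash
python3 -c "
from h import *
print(pose().round(4))
b=plan([.655,.2308,.032,6.8],1)"
```

```text
[0.6527 0.2308 0.1475 6.9288]
[-0.001, 0.006, 0.289, 0.001]
-> [0.6552 0.2307 0.0319 6.7488]
```

Request:
drive_tool(series=[[0,0.005,0.08,0,1],[0,0.005,0.16,0,1],[0,0.005,0.22,0,1],[0,0.005,0.26,0,1],[0,0.005,0.28,0,1]])

```text
time: 11.15
tcp_pos: [0.6532, 0.2297, 0.0327]
eef_rot: [-2.083, -2.348, 0.007]
ft_force: [0.1, -0.5, -1.4]
finger_gap: 0.0595
grip_force: 33.3
```

Request:
drive_tool(series=[[0,0,0.003,0,1],[0,0,0.006,0,1],[0,0,0.009,0,1],[0,0,0.009,0,1]])

```text
time: 11.48
tcp_pos: [0.6563, 0.2319, 0.0346]
eef_rot: [2.082, 2.35, 0.004]
ft_force: [-0.6, -0.7, -1.0]
finger_gap: 0.0591
grip_force: 33.3
```

Request:
drive_tool(series=[[0,0,0,0,-1],[0,0,0,0,-1],[0,0,0,0,-1],[0,0,0,0,-1],[0,0,0,0,-1]])

```text
time: 11.9
tcp_pos: [0.6551, 0.2317, 0.0329]
eef_rot: [2.083, 2.351, 0.001]
ft_force: [-0.6, 0.0, -0.6]
finger_gap: 0.0854
grip_force: 0.0
```

Request:
drive_tool(series=[[0,0,-0.06,0,-1],[0,0,-0.14,0,-1],[0,0,-0.24,0,-1],[0,0,-0.34,0,-1],[0,0,-0.43,0,-1]])

```text
time: 12.32
tcp_pos: [0.655, 0.2317, 0.207]
eef_rot: [2.083, 2.351, 0.001]
ft_force: [0.7, -0.3, -0.1]
finger_gap: 0.0852
grip_force: 0.0
```

Request:
drive_tool(series=[[0,-0.08,-0.08,0,-1],[0,-0.08,-0.08,0,-1],[0,-0.08,-0.08,0,-1],[0,-0.08,-0.08,0,-1]])

```text
time: 12.65
tcp_pos: [0.6229, 0.2278, 0.2362]
eef_rot: [2.083, 2.352, -0.0]
ft_force: [0.4, -0.1, -1.2]
finger_gap: 0.0856
grip_force: 0.0
```

```bash
python3 - <<'E'
from h import *
print(pose().round(4))
w=look("wrist","w4")
for col,z in(("red",.049),("red",.003),("blue",.003),("yellow",.046)):
    for b in blobs(w,col,z): print(col,z,b[0],b[1])
plan([.478,-.205,.239,-3],3)
E
```

```text
[0.6229 0.2278 0.2362 6.9391]
red 0.049 (307, 125, 95, 153) [649.3 236.7  78.5 135.3   6.9]
red 0.003 (307, 125, 95, 153) [654.4 227.7  89.7 154.7   6.9]
blue 0.003 (279, 348, 85, 71) [6.476e+02 1.120e+01 8.910e+01 9.210e+01 1.000e-01]
blue 0.003 (546, 208, 91, 139) [915.7 177.   61.8 159.    5.8]
blue 0.003 (0, 7, 35, 105) [334.4 319.1  29.2  88.3  -6.8]
yellow 0.046 (105, 102, 101, 147) [479.3 239.   68.3 123.6   9.8]
[-0.343, -0.163, -0.004, 0.018]
[-0.352, -0.144, -0.003, 0.019]
[-0.36, -0.122, -0.004, 0.018]
-> [ 0.4779 -0.205   0.2391 -2.9715]
```

View pics/w4.png

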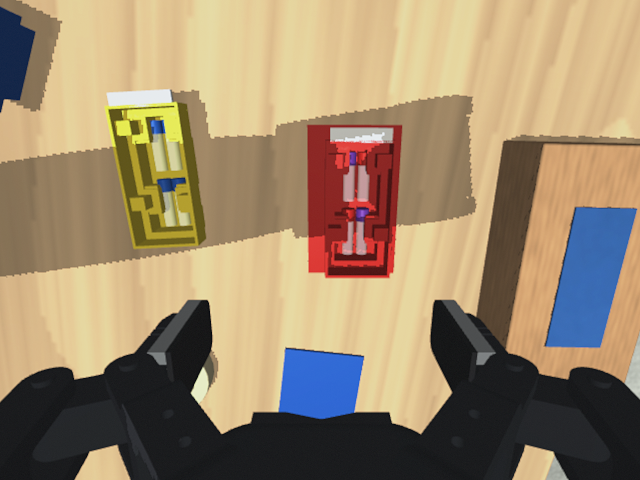

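Red stands on the red mat, rim px (325–395,140–277), well centred and lined up with it. The blue mat is empty. Going to the parked blue bin.

Request:
drive_tool(series=[[-0.08,-0.04,-0.004,0.004,-1],[-0.17,-0.08,-0.004,0.009,-1],[-0.26,-0.12,-0.004,0.014,-1],[-0.343,-0.163,-0.004,0.018,-1],[-0.343,-0.163,-0.004,0.018,-1]])

```text
time: 13.12
tcp_pos: [0.5728, 0.0788, 0.235]
eef_rot: [-2.153, -2.284, 0.009]
ft_force: [1.4, -0.2, -1.1]
finger_gap: 0.0853
grip_force: 0.0
```

Request:
drive_tool(series=[[-0.09,-0.036,-0.003,0.005,-1],[-0.18,-0.072,-0.003,0.01,-1],[-0.27,-0.11,-0.003,0.015,-1],[-0.352,-0.144,-0.003,0.019,-1],[-0.352,-0.144,-0.003,0.019,-1]])

```text
time: 13.53
tcp_pos: [0.5247, -0.0648, 0.2369]
eef_rot: [-2.221, -2.219, 0.006]
ft_force: [-0.2, -0.1, -0.6]
finger_gap: 0.0853
grip_force: 0.0
```

Request:
drive_tool(series=[[-0.09,-0.03,-0.004,0.005,-1],[-0.18,-0.06,-0.004,0.01,-1],[-0.27,-0.09,-0.004,0.014,-1],[-0.36,-0.122,-0.004,0.018,-1],[-0.36,-0.122,-0.004,0.018,-1]])

```text
time: 13.95
tcp_pos: [0.4767, -0.209, 0.2389]
eef_rot: [-2.283, -2.155, 0.005]
ft_force: [-0.2, 1.0, -0.2]
finger_gap: 0.0853
grip_force: 0.0
```

Request:
drive_tool(series=[[0,0,0,0,-1],[0,0,0,0,-1]])

```text
time: 14.12
tcp_pos: [0.4785, -0.2042, 0.2394]
eef_rot: [-2.276, -2.161, 0.0]
ft_force: [0.4, 0.2, 0.0]
finger_gap: 0.0852
grip_force: 0.0
```

```bash
python3 - <<'E'
from h import *
w=look("wrist","w5");p=pose();print(p.round(4))
for b in blobs(w,"blue",.049): print(b[0],b[1])
c=look("top")
for b in blobs(c,"blue",.003,box=(300,90,420,180)): print("mat",b[0],b[1])
E
```

```text
[ 0.4787 -0.2037  0.2397 -2.9154]
(288, 143, 70, 136) [ 479.  -206.7   59.3  123.    -3. ]
(451, 0, 106, 77) [627.  -71.7  54.4  78.9 -90. ]
mat (325, 116, 74, 43) [ 6.475e+02 -2.130e+01  8.790e+01  1.483e+02  1.000e-01]
```

```bash
python3 -c "
from h import *
a=plan([.479,-.2067,.1,-3],1);plan([.479,-.2067,.028,-3],1,a)"
```

```text
[-0.008, 0.001, 0.35, 0.001]
-> [ 0.4791 -0.2067  0.1    -3.0547]
[0.0, -0.0, 0.18, -0.0]
-> [ 0.4791 -0.2067  0.028  -3.0547]
```

Request:
drive_tool(series=[[-0.008,0.001,0.1,0,-1],[-0.008,0.001,0.2,0,-1],[-0.008,0.001,0.3,0,-1],[-0.008,0.001,0.35,0,-1],[-0.008,0.001,0.35,0,-1]])

```text
time: 14.63
tcp_pos: [0.4752, -0.2043, 0.0944]
eef_rot: [-2.267, -2.158, 0.005]
ft_force: [-1.2, 1.2, 0.0]
finger_gap: 0.0855
grip_force: 0.0
```

Request:
drive_tool(series=[[0,0,0.06,0,-1],[0,0,0.12,0,-1],[0,0,0.16,0,-1],[0,0,0.18,0,-1],[0,0,0.18,0,-1]])

```text
time: 15.05
tcp_pos: [0.4786, -0.207, 0.0284]
eef_rot: [-2.276, -2.163, 0.001]
ft_force: [0.3, -0.2, -0.0]
finger_gap: 0.0856
grip_force: 0.0
```

Request:
drive_tool(series=[[0,0,0,0,-1],[0,0,0,0,1],[0,0,0,0,1],[0,0,0,0,1],[0,0,0,0,1]])

```text
time: 15.47
tcp_pos: [0.48, -0.2086, 0.0308]
eef_rot: [2.276, 2.161, 0.002]
ft_force: [-0.4, 1.1, 6.8]
finger_gap: 0.0597
grip_force: 34.5
```

Request:
drive_tool(series=[[0,0,0,0,1],[0,0,0,0,1],[0,0,0,0,1]])

```text
time: 15.72
tcp_pos: [0.48, -0.2086, 0.0308]
eef_rot: [2.276, 2.161, 0.002]
ft_force: [-0.6, 0.9, 5.9]
finger_gap: 0.0596
grip_force: 34.6
```

Request:
drive_tool(series=[[0,0,-0.06,0,1],[0,0,-0.14,0,1],[0,0,-0.22,0,1],[0,0,-0.3,0,1],[0,0,-0.3,0,1]])

```text
time: 16.13
tcp_pos: [0.4823, -0.21, 0.1566]
eef_rot: [2.269, 2.155, 0.006]
ft_force: [1.9, -0.5, -1.0]
finger_gap: 0.0592
grip_force: 34.2
```

```bash
python3 -c "
from h import *
p=pose();print(p.round(4))
plan([.6475,-.0200,p[2],0],2)"
```

```text
[ 0.4823 -0.21    0.1566 -2.9747]
[0.248, 0.194, -0.0, -0.008]
[0.243, 0.2, -0.0, -0.009]
-> [ 0.6475 -0.02    0.1566  0.0853]
```

Request:
drive_tool(series=[[0.06,0.05,0,-0.002,1],[0.12,0.1,0,-0.004,1],[0.18,0.145,0,-0.006,1],[0.248,0.194,0,-0.008,1],[0.248,0.194,0,-0.008,1]])

```text
time: 16.55
tcp_pos: [0.5633, -0.1092, 0.148]
eef_rot: [-2.246, -2.195, -0.003]
ft_force: [-0.4, 0.1, -1.7]
finger_gap: 0.0594
grip_force: 34.2
```

Request:
drive_tool(series=[[0.06,0.05,0,-0.002,1],[0.12,0.1,0,-0.004,1],[0.18,0.15,0,-0.006,1],[0.243,0.2,0,-0.009,1],[0.243,0.2,0,-0.009,1]])

```text
time: 16.97
tcp_pos: [0.6458, -0.0142, 0.1478]
eef_rot: [-2.215, -2.227, -0.003]
ft_force: [-1.2, -0.2, -1.9]
finger_gap: 0.0593
grip_force: 34.4
```

Request:
drive_tool(series=[[0,0,0,0,1],[0,0,0,0,1],[0,0,0,0,1]])

```text
time: 17.22
tcp_pos: [0.6429, -0.0187, 0.1481]
eef_rot: [-2.22, -2.221, 0.002]
ft_force: [0.8, -0.4, -1.7]
finger_gap: 0.0592
grip_force: 34.4
```

```bash
python3 -c "
from h import *
p=pose();print(p.round(4))
plan([.648,-.0220,.036,0],1)"
```

```text
[ 0.6429 -0.0187  0.1481  0.035 ]
[-0.008, 0.013, 0.28, 0.0]
-> [ 0.6481 -0.0219  0.0361  0.035 ]
```

Request:
drive_tool(series=[[-0.008,0.013,0.08,0,1],[-0.008,0.013,0.16,0,1],[-0.008,0.013,0.22,0,1],[-0.008,0.013,0.26,0,1],[-0.008,0.013,0.28,0,1]])

```text
time: 17.63
tcp_pos: [0.6461, -0.022, 0.0333]
eef_rot: [-2.218, -2.218, 0.006]
ft_force: [-0.4, 0.0, -3.3]
finger_gap: 0.0594
grip_force: 34.3
```

Request:
drive_tool(series=[[0,0,0.004,0,1],[0,0,0.008,0,1],[0,0,0.012,0,1],[0,0,0.012,0,1]])

```text
time: 17.97
tcp_pos: [0.6501, -0.0214, 0.0337]
eef_rot: [2.218, 2.221, 0.002]
ft_force: [0.4, 0.9, -1.3]
finger_gap: 0.0594
grip_force: 34.3
```

Request:
drive_tool(series=[[0,0,0,0,-1],[0,0,0,0,-1],[0,0,0,0,-1],[0,0,0,0,-1],[0,0,0,0,-1]])

```text
time: 18.38
tcp_pos: [0.6494, -0.0211, 0.0326]
eef_rot: [2.219, 2.223, 0.001]
ft_force: [0.4, 0.3, 0.1]
finger_gap: 0.0854
grip_force: 0.0
```

Request:
drive_tool(series=[[0,0,-0.06,0,-1],[0,0,-0.14,0,-1],[0,0,-0.24,0,-1],[0,0,-0.34,0,-1],[0,0,-0.43,0,-1]])

```text
time: 18.8
tcp_pos: [0.6492, -0.021, 0.2067]
eef_rot: [2.219, 2.223, 0.001]
ft_force: [0.9, 0.0, 0.2]
finger_gap: 0.0853
grip_force: 0.0
```

Request:
drive_tool(series=[[0,-0.08,-0.08,0,-1],[0,-0.08,-0.08,0,-1],[0,-0.08,-0.08,0,-1],[0,-0.08,-0.08,0,-1],[0,-0.08,-0.08,0,-1]])

```text
time: 19.22
tcp_pos: [0.6164, -0.0211, 0.2339]
eef_rot: [-2.218, -2.221, 0.003]
ft_force: [0.2, 0.3, 0.2]
finger_gap: 0.0854
grip_force: 0.0
```

```bash
python3 - <<'E'
from h import *
w=look("wrist","w6");print(pose().round(4))
for col,z in(("blue",.003),("blue",.049),("white",.045)):
    for b in blobs(w,col,z,box=(230,60,450,330)): print(col,z,b[0],b[1])
E
```

```text
[ 0.6164 -0.021   0.2335  0.0928]
blue 0.003 (308, 122, 95, 155) [647.9 -22.4  89.1 155.2   0. ]
blue 0.049 (308, 122, 95, 155) [644.  -13.1  77.8 135.7   0. ]
white 0.045 (331, 126, 63, 16) [650.1  45.5  12.1  52.1 -89.9]
```

View pics/w6.png

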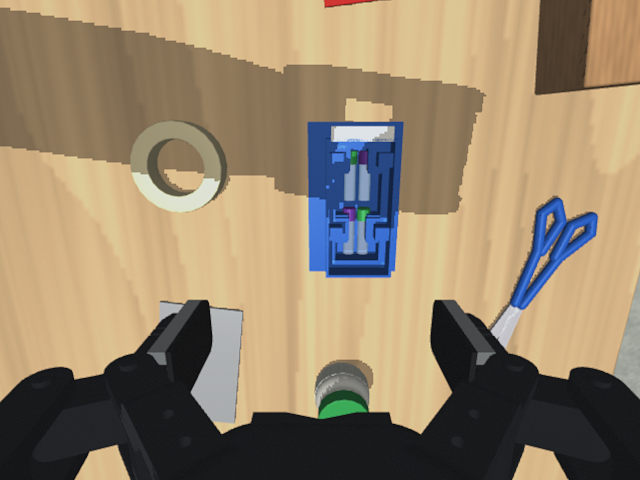

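Blue stands square on the blue mat, rim px (326–392,140–276), lip at (362,133). From the lip and the near rim edge its centre is about (649.5,-20). Next is yellow, measured at both tool yaws to cancel the camera bias.

```bash
python3 -c "
from h import *
plan([.476,.236,.239,9.8],2)"
```

```text
[0.322, -0.175, -0.007, -0.027]
[0.335, -0.147, -0.007, -0.027]
-> [0.4761 0.2361 0.2391 9.8128]
```

Request:
drive_tool(series=[[0.08,-0.04,-0.007,-0.007,-1],[0.16,-0.08,-0.007,-0.014,-1],[0.24,-0.13,-0.007,-0.02,-1],[0.322,-0.175,-0.007,-0.027,-1],[0.322,-0.175,-0.007,-0.027,-1]])

```text
time: 19.68
tcp_pos: [0.5439, 0.1119, 0.2367]
eef_rot: [-2.114, -2.318, 0.003]
ft_force: [0.1, 0.5, -0.2]
finger_gap: 0.0851
grip_force: 0.0
```

Request:
drive_tool(series=[[0.09,-0.04,-0.007,-0.007,-1],[0.18,-0.08,-0.007,-0.014,-1],[0.27,-0.12,-0.007,-0.021,-1],[0.335,-0.147,-0.007,-0.027,-1],[0.335,-0.147,-0.007,-0.027,-1]])

```text
time: 20.1
tcp_pos: [0.4745, 0.2393, 0.2399]
eef_rot: [-2.015, -2.406, 0.003]
ft_force: [0.2, -0.1, -0.8]
finger_gap: 0.0852
grip_force: 0.0
```

Request:
drive_tool(series=[[0,0,0,0,-1],[0,0,0,0,-1],[0,0,0,0,-1]])

```text
time: 20.35
tcp_pos: [0.4773, 0.2351, 0.2409]
eef_rot: [-2.025, -2.401, 0.002]
ft_force: [0.6, 0.4, -0.1]
finger_gap: 0.0856
grip_force: 0.0
```

```bash
python3 -c "
from h import *
w=look('wrist','w7');p=pose();print(p.round(4),telemetry.get_obs()['joint_positions'].round(3))
for b in blobs(w,'yellow',.046)+blobs(w,'white',.042): print(b[0],b[1])
plan([*p[:3],187.8],6)"
```

```text
[0.4773 0.2349 0.2411 9.7022] [ 0.357 -0.14   1.909 -0.     1.373  0.187]
(285, 135, 70, 135) [474.8 238.7  59.7 122.4   9.8]
(256, 363, 74, 55) [480.7  37.5  65.2  77.8 -88.7]
(497, 166, 62, 17) [652.1 296.6  12.8  53.9 -83. ]
(288, 122, 63, 16) [463.6 303.3  12.4  53.2 -80.3]
[0.0, 0.0, -0.0, -0.165]
[0.0, 0.0, -0.0, -0.165]
[0.0, 0.0, -0.0, -0.165]
[-0.0, 0.0, -0.0, -0.165]
[-0.0, 0.0, -0.0, -0.165]
[-0.0, 0.0, -0.0, -0.164]
-> [  0.4773   0.2349   0.2411 187.7222]
```

At 190° joint 6 would pass its range. So I'll grip yellow as it stands, turn it to about -15°, set it down, and regrasp half a turn round.

```bash
python3 -c "
from h import *
a=plan([.475,.2375,.1,9.8],1);plan([.475,.2375,.025,9.8],1,a)"
```

```text
[0.007, -0.005, 0.353, -0.001]
-> [0.4749 0.2374 0.0999 9.8822]
[0.0, 0.0, 0.187, 0.0]
-> [0.4749 0.2374 0.0251 9.8822]
```

Request:
drive_tool(series=[[0.007,-0.005,0.1,0,-1],[0.007,-0.005,0.2,0,-1],[0.007,-0.005,0.3,0,-1],[0.007,-0.005,0.353,0,-1],[0.007,-0.005,0.353,0,-1]])

```text
time: 20.82
tcp_pos: [0.4705, 0.2357, 0.0939]
eef_rot: [-2.022, -2.397, 0.017]
ft_force: [-1.1, -0.3, 0.0]
finger_gap: 0.0854
grip_force: 0.0
```

Request:
drive_tool(series=[[0,0,0.06,0,-1],[0,0,0.12,0,-1],[0,0,0.16,0,-1],[0,0,0.187,0,-1],[0,0,0.187,0,-1]])

```text
time: 21.23
tcp_pos: [0.474, 0.2376, 0.0247]
eef_rot: [-2.024, -2.401, 0.003]
ft_force: [-0.2, 0.1, -0.4]
finger_gap: 0.0859
grip_force: 0.0
```

Request:
drive_tool(series=[[0,0,0,0,-1],[0,0,0,0,1],[0,0,0,0,1],[0,0,0,0,1],[0,0,0,0,1]])

```text
time: 21.65
tcp_pos: [0.4758, 0.2389, 0.0277]
eef_rot: [2.022, 2.402, 0.005]
ft_force: [0.8, -1.3, 6.2]
finger_gap: 0.0591
grip_force: 34.3
```

Request:
drive_tool(series=[[0,0,0,0,1],[0,0,0,0,1],[0,0,0,0,1],[0,0,-0.03,0,1],[0,0,-0.06,0,1]])

```text
time: 22.07
tcp_pos: [0.4732, 0.2381, 0.0496]
eef_rot: [-2.022, -2.402, 0.004]
ft_force: [0.5, 0.6, -1.9]
finger_gap: 0.0594
grip_force: 33.5
```

Request:
drive_tool(series=[[0,0,0,0.03,1],[0,0,0,0.065,1],[0,0,0,0.1,1],[0,0,0,0.138,1],[0,0,0,0.138,1]])

```text
time: 22.48
tcp_pos: [0.4743, 0.2385, 0.0506]
eef_rot: [2.495, 1.909, 0.001]
ft_force: [-0.4, -0.7, -1.8]
finger_gap: 0.0592
grip_force: 33.5
```

Request:
drive_tool(series=[[0,0,0,0,1],[0,0,0,0,1]])

```text
time: 22.65
tcp_pos: [0.4743, 0.2384, 0.0501]
eef_rot: [2.49, 1.915, 0.0]
ft_force: [0.7, 0.0, -2.2]
finger_gap: 0.0591
grip_force: 33.5
```

Request:
drive_tool(series=[[0,0,0.02,0,1],[0,0,0.04,0,1],[0,0,0.052,0,1],[0,0,0.056,0,1],[0,0,0.056,0,1]])

```text
time: 23.07
tcp_pos: [0.4741, 0.2383, 0.0274]
eef_rot: [-2.492, -1.912, 0.003]
ft_force: [-3.5, -1.5, 4.6]
finger_gap: 0.0594
grip_force: 34.7
```

Request:
drive_tool(series=[[0,0,0,0,-1],[0,0,0,0,-1],[0,0,0,0,-1],[0,0,0,0,-1],[0,0,0,0,-1]])

```text
time: 23.48
tcp_pos: [0.4742, 0.2384, 0.0271]
eef_rot: [-2.493, -1.912, 0.0]
ft_force: [0.1, 0.0, 0.1]
finger_gap: 0.0856
grip_force: 0.0
```

Request:
drive_tool(series=[[0,0,-0.06,0,-1],[0,0,-0.14,0,-1],[0,0,-0.24,0,-1],[0,0,-0.34,0,-1],[0,0,-0.43,0,-1]])

```text
time: 23.9
tcp_pos: [0.4743, 0.2384, 0.2016]
eef_rot: [2.493, 1.912, 0.002]
ft_force: [1.3, -0.0, 0.1]
finger_gap: 0.0852
grip_force: 0.0
```

Request:
drive_tool(series=[[0,0,-0.09,0,-1],[0,0,-0.09,0,-1],[0,0,-0.09,0,-1],[0,0,-0.09,0,-1],[0,0,-0.09,0,-1]])

```text
time: 24.32
tcp_pos: [0.4733, 0.238, 0.2331]
eef_rot: [-2.492, -1.911, 0.005]
ft_force: [0.2, -0.4, -0.2]
finger_gap: 0.0854
grip_force: 0.0
```

```bash
python3 -c "
from h import *
w=look('wrist','w8');p=pose();print(p.round(4),telemetry.get_obs()['joint_positions'].round(3))
for b in blobs(w,'yellow',.046)+blobs(w,'white',.042): print(b[0],b[1])"
```

```text
[  0.4732   0.238    0.2329 -15.0318] [ 0.365 -0.138  1.922 -0.     1.362  0.627]
(287, 139, 71, 138) [473.8 238.   59.8 123.1 -15. ]
(345, 364, 75, 60) [485.   35.3  68.6  78.5  57.9]
(519, 340, 60, 21) [655.2  40.6  15.1  57.9  86.9]
(291, 126, 64, 16) [491.1 301.6  12.2  52.9  74.9]
(481, 66, 68, 41) [651.6 296.6  12.7  53.8 -83.2]
```

Request:
drive_tool(series=[[0,0,0,-0.035,-1],[0,0,0,-0.07,-1],[0,0,0,-0.105,-1],[0,0,0,-0.14,-1],[0,0,0,-0.17,-1]])

```text
time: 24.78
tcp_pos: [0.4735, 0.2381, 0.2331]
eef_rot: [-1.892, -2.505, 0.005]
ft_force: [-0.3, 0.3, 0.2]
finger_gap: 0.0853
grip_force: 0.0
```

Request:
drive_tool(series=[[0,0,0,-0.035,-1],[0,0,0,-0.07,-1],[0,0,0,-0.105,-1],[0,0,0,-0.14,-1],[0,0,0,-0.17,-1]])

```text
time: 25.2
tcp_pos: [0.4735, 0.2381, 0.2331]
eef_rot: [-1.164, -2.915, 0.004]
ft_force: [0.1, -1.2, -0.2]
finger_gap: 0.0854
grip_force: 0.0
```

Request:
drive_tool(series=[[0,0,0,-0.035,-1],[0,0,0,-0.07,-1],[0,0,0,-0.105,-1],[0,0,0,-0.14,-1],[0,0,0,-0.17,-1]])

```text
time: 25.62
tcp_pos: [0.4735, 0.2381, 0.2331]
eef_rot: [-0.354, -3.118, 0.003]
ft_force: [0.6, -0.5, -0.3]
finger_gap: 0.0851
grip_force: 0.0
```

Request:
drive_tool(series=[[0,0,0,-0.035,-1],[0,0,0,-0.07,-1],[0,0,0,-0.105,-1],[0,0,0,-0.14,-1],[0,0,0,-0.17,-1]])

```text
time: 26.03
tcp_pos: [0.4735, 0.2381, 0.2331]
eef_rot: [0.482, -3.101, 0.001]
ft_force: [-0.0, -0.4, -0.8]
finger_gap: 0.0849
grip_force: 0.0
```

Request:
drive_tool(series=[[0,0,0,-0.035,-1],[0,0,0,-0.07,-1],[0,0,0,-0.105,-1],[0,0,0,-0.14,-1],[0,0,0,-0.17,-1]])

```text
time: 26.45
tcp_pos: [0.4735, 0.2381, 0.2331]
eef_rot: [1.283, -2.864, -0.0]
ft_force: [-0.2, -0.5, 1.2]
finger_gap: 0.0853
grip_force: 0.0
```

Request:
drive_tool(series=[[0,0,0,-0.035,-1],[0,0,0,-0.07,-1],[0,0,0,-0.105,-1],[0,0,0,-0.14,-1],[0,0,0,-0.15,-1]])

```text
time: 26.87
tcp_pos: [0.4735, 0.2381, 0.2331]
eef_rot: [1.915, -2.486, -0.002]
ft_force: [-0.1, -0.5, 0.4]
finger_gap: 0.0854
grip_force: 0.0
```

Request:
drive_tool(series=[[0,0,0,0,-1],[0,0,0,0,-1],[0,0,0,0,-1]])

```text
time: 27.12
tcp_pos: [0.4739, 0.2383, 0.2342]
eef_rot: [1.91, -2.492, -0.001]
ft_force: [0.2, -0.2, -0.1]
finger_gap: 0.0856
grip_force: 0.0
```

```bash
python3 -c "
from h import *
w=look('wrist','w9');p=pose();print(p.round(4),telemetry.get_obs()['joint_positions'].round(3))
for b in blobs(w,'yellow',.046)+blobs(w,'white',.042): print(b[0],b[1])
a=plan([.474,.2375,.1,165],1);plan([.474,.2375,.025,165],1,a)"
```

```text
[  0.4741   0.2383   0.2346 164.926 ] [ 0.365 -0.139  1.919 -0.     1.362 -2.514]
(285, 139, 71, 138) [473.9 237.1  59.7 123.4 -15. ]
(134, 304, 49, 28) [652.6 299.6  11.9  52.9 -81.1]
(293, 276, 56, 12) [491.7 303.7  11.2  52.3  74.9]
(3, 18, 67, 36) [654.   44.2  14.6  54.  -89.5]
[0.002, -0.0, 0.336, -0.0]
-> [4.73900e-01 2.37500e-01 1.00200e-01 1.64926e+02]
[-0.0, -0.0, 0.188, -0.0]
-> [4.73900e-01 2.37500e-01 2.50000e-02 1.64926e+02]
```

The two yaws agree within 1 mm: yellow is at (473.9,237.5), yaw -15°. Grasping.

Request:
drive_tool(series=[[0.002,0,0.1,0,-1],[0.002,0,0.2,0,-1],[0.002,0,0.3,0,-1],[0.002,0,0.336,0,-1],[0.002,0,0.336,0,-1]])

```text
time: 27.58
tcp_pos: [0.4703, 0.2362, 0.0952]
eef_rot: [1.905, -2.485, -0.005]
ft_force: [0.1, 0.0, -0.1]
finger_gap: 0.0856
grip_force: 0.0
```

Request:
drive_tool(series=[[0,0,0.06,0,-1],[0,0,0.12,0,-1],[0,0,0.16,0,-1],[0,0,0.186,0,-1],[0,0,0.186,0,-1]])

```text
time: 28.0
tcp_pos: [0.4735, 0.2374, 0.0255]
eef_rot: [1.91, -2.491, -0.001]
ft_force: [-0.5, -0.2, -0.1]
finger_gap: 0.0854
grip_force: 0.0
```

Request:
drive_tool(series=[[0,0,0,0,-1],[0,0,0,0,1],[0,0,0,0,1],[0,0,0,0,1],[0,0,0,0,1]])

```text
time: 28.42
tcp_pos: [0.4754, 0.2382, 0.0284]
eef_rot: [-1.91, 2.491, -0.001]
ft_force: [-0.7, -0.2, 6.8]
finger_gap: 0.0593
grip_force: 34.1
```

Request:
drive_tool(series=[[0,0,0,0,1],[0,0,0,0,1],[0,0,0,0,1]])

```text
time: 28.67
tcp_pos: [0.4754, 0.2382, 0.0284]
eef_rot: [-1.91, 2.491, -0.001]
ft_force: [-1.2, -0.1, 6.5]
finger_gap: 0.0593
grip_force: 34.3
```

Request:
drive_tool(series=[[0,0,-0.06,0,1],[0,0,-0.14,0,1],[0,0,-0.22,0,1],[0,0,-0.3,0,1],[0,0,-0.36,0,1]])

```text
time: 29.08
tcp_pos: [0.4746, 0.2378, 0.1734]
eef_rot: [-1.91, 2.491, -0.001]
ft_force: [0.8, -0.2, -0.7]
finger_gap: 0.0591
grip_force: 33.6
```

```bash
python3 -c "
from h import *
p=pose();print(p.round(4))
plan([.6495,-.02,p[2],0],6)"
```

```text
[  0.4746   0.2378   0.1734 164.9702]
[0.085, -0.098, -0.0, 0.153]
[0.03, -0.126, -0.0, 0.153]
[-0.033, -0.126, -0.0, 0.152]
[-0.086, -0.097, -0.0, 0.153]
[-0.121, -0.046, -0.0, 0.153]
[-0.129, 0.015, -0.0, 0.153]
-> [ 0.6494 -0.0199  0.1734 -0.0898]
```

Request:
drive_tool(series=[[0.017,-0.02,0,0.031,1],[0.034,-0.04,0,0.062,1],[0.051,-0.06,0,0.093,1],[0.068,-0.08,0,0.124,1],[0.085,-0.098,0,0.153,1]])

```text
time: 29.5
tcp_pos: [0.503, 0.1941, 0.1703]
eef_rot: [1.257, -2.879, 0.0]
ft_force: [0.2, -0.3, -1.1]
finger_gap: 0.0593
grip_force: 33.6
```

Request:
drive_tool(series=[[0.006,-0.025,0,0.031,1],[0.012,-0.05,0,0.062,1],[0.018,-0.075,0,0.093,1],[0.024,-0.1,0,0.124,1],[0.03,-0.126,0,0.153,1]])

```text
time: 29.92
tcp_pos: [0.5319, 0.1512, 0.1701]
eef_rot: [0.535, -3.095, 0.0]
ft_force: [0.3, -0.2, -1.5]
finger_gap: 0.0592
grip_force: 33.6
```

Request:
drive_tool(series=[[-0.006,-0.025,0,0.031,1],[-0.012,-0.05,0,0.062,1],[-0.02,-0.075,0,0.093,1],[-0.026,-0.1,0,0.124,1],[-0.033,-0.126,0,0.152,1]])

```text
time: 30.33
tcp_pos: [0.5615, 0.1083, 0.1701]
eef_rot: [-0.212, -3.134, 0.0]
ft_force: [-0.0, 0.1, -1.7]
finger_gap: 0.0594
grip_force: 33.6
```

Request:
drive_tool(series=[[-0.017,-0.02,0,0.031,1],[-0.034,-0.04,0,0.062,1],[-0.051,-0.06,0,0.093,1],[-0.068,-0.08,0,0.124,1],[-0.086,-0.097,0,0.153,1]])

```text
time: 30.75
tcp_pos: [0.5905, 0.0652, 0.1701]
eef_rot: [-0.952, -2.993, 0.001]
ft_force: [1.0, 0.1, -1.8]
finger_gap: 0.0597
grip_force: 33.6
```

Request:
drive_tool(series=[[-0.024,-0.01,0,0.031,1],[-0.048,-0.02,0,0.062,1],[-0.072,-0.03,0,0.093,1],[-0.1,-0.04,0,0.124,1],[-0.121,-0.046,0,0.153,1]])

```text
time: 31.17
tcp_pos: [0.6198, 0.0222, 0.1701]
eef_rot: [-1.638, -2.68, 0.001]
ft_force: [-0.3, 0.0, -1.2]
finger_gap: 0.0595
grip_force: 33.6
```

Request:
drive_tool(series=[[-0.025,0.003,0,0.031,1],[-0.05,0.006,0,0.062,1],[-0.08,0.009,0,0.093,1],[-0.11,0.012,0,0.124,1],[-0.129,0.015,0,0.153,1]])

```text
time: 31.58
tcp_pos: [0.649, -0.0209, 0.1701]
eef_rot: [-2.229, -2.214, 0.001]
ft_force: [-0.8, 0.3, -2.2]
finger_gap: 0.0592
grip_force: 33.6
```

Request:
drive_tool(series=[[0,0,0,0,1],[0,0,0,0,1],[0,0,0,0,1],[0,0,0,0,1]])

```text
time: 31.92
tcp_pos: [0.6485, -0.0195, 0.1703]
eef_rot: [-2.221, -2.221, 0.0]
ft_force: [-0.3, -0.0, -0.8]
finger_gap: 0.0593
grip_force: 33.6
```

```bash
python3 -c "
from h import *
w=look('wrist','w10');p=pose();print(p.round(4))
a=plan([.6495,-.0209,.1,0],1)"
```

```text
[ 0.6486 -0.0195  0.1704  0.    ]
[-0.004, 0.002, 0.176, 0.0]
-> [ 0.6494 -0.0211  0.1     0.    ]
```

View pics/w10.png

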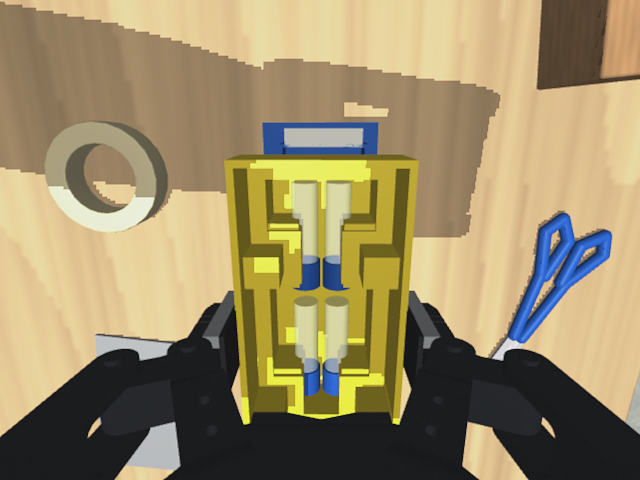

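Yellow is held square and half-turned, rim px (227–418,158–420), centre column 322. Blue's lip, at columns 284–363, is centred at 323. I'll check y by rays.

```bash
python3 -c "
from h import *
w=look('wrist');p=pose()
print(ray(w,[[227,158],[322,158],[418,158]],.188).round(4))
print(ray(w,[[284,128],[363,128],[323,128]],.047).round(4))
m=mask(w['image'],'yellow');print(np.where(m[:,322]>0)[0][:3])
m=mask(w['image'],'white');print(np.where(m[100:160,323]>0)[0][[0,-1]]+100)
"
```

```text
[[0.6196 0.0433 0.188 ]
 [0.6489 0.0433 0.188 ]
 [0.6784 0.0433 0.188 ]]
[[0.624  0.0517 0.047 ]
 [0.6764 0.0517 0.047 ]
 [0.6499 0.0517 0.047 ]]
[155 156 157]
[128 145]
```

Request:
drive_tool(series=[[-0.003,0.002,0.05,0,1],[-0.003,0.002,0.1,0,1],[-0.003,0.002,0.14,0,1],[-0.003,0.002,0.176,0,1],[-0.003,0.002,0.176,0,1]])

```text
time: 32.43
tcp_pos: [0.6472, -0.0207, 0.096]
eef_rot: [-2.219, -2.217, 0.007]
ft_force: [-1.0, -0.2, -1.9]
finger_gap: 0.0595
grip_force: 33.5
```

Request:
drive_tool(series=[[0,0,0,0,1],[0,0,0,0,1],[0,0,0,0,1]])

```text
time: 32.68
tcp_pos: [0.6509, -0.0213, 0.1019]
eef_rot: [2.221, 2.218, 0.003]
ft_force: [1.0, -0.4, -1.3]
finger_gap: 0.0595
grip_force: 33.5
```

Request:
drive_tool(series=[[0,-0.003,0.02,0,1],[0,-0.003,0.035,0,1],[0,-0.003,0.05,0,1],[0,-0.003,0.06,0,1],[0,-0.003,0.06,0,1]])

```text
time: 33.1
tcp_pos: [0.6474, -0.0211, 0.0742]
eef_rot: [-2.222, -2.218, 0.003]
ft_force: [0.0, 0.4, -1.6]
finger_gap: 0.0594
grip_force: 33.6
```

Request:
drive_tool(series=[[0,0,0.005,0,1],[0,0,0.01,0,1],[0,0,0.01,0,1],[0,0,0.01,0,1]])

```text
time: 33.43
tcp_pos: [0.6486, -0.0212, 0.0722]
eef_rot: [2.223, 2.22, 0.0]
ft_force: [0.5, 0.4, -1.3]
finger_gap: 0.0595
grip_force: 33.6
```

Request:
drive_tool(series=[[0,0,0.002,0,1],[0,0,0.003,0,1],[0,0,0.003,0,1],[0,0,0.003,0,1]])

```text
time: 33.77
tcp_pos: [0.6489, -0.0212, 0.0715]
eef_rot: [2.223, 2.219, 0.001]
ft_force: [-0.1, 0.4, 0.9]
finger_gap: 0.0595
grip_force: 33.8
```

Request:
drive_tool(series=[[0,0,0,0,-1],[0,0,0,0,-1],[0,0,0,0,-1],[0,0,0,0,-1],[0,0,0,0,-1]])

```text
time: 34.18
tcp_pos: [0.6486, -0.0213, 0.0709]
eef_rot: [2.223, 2.22, 0.0]
ft_force: [-0.2, 0.8, 0.0]
finger_gap: 0.0853
grip_force: 0.0
```

Request:
drive_tool(series=[[0,0,-0.06,0,-1],[0,0,-0.14,0,-1],[0,0,-0.24,0,-1],[0,0,-0.34,0,-1],[0,0,-0.42,0,-1]])

```text
time: 34.6
tcp_pos: [0.6491, -0.0213, 0.2424]
eef_rot: [2.222, 2.218, 0.003]
ft_force: [0.7, 0.1, 0.3]
finger_gap: 0.0857
grip_force: 0.0
```

Request:
drive_tool(series=[[-0.1,-0.1,-0.05,0,-1],[-0.1,-0.2,-0.05,0,-1],[-0.1,-0.25,-0.05,0,-1],[-0.1,-0.25,-0.05,0,-1],[-0.1,-0.25,-0.05,0,-1]])

```text
time: 35.02
tcp_pos: [0.5474, -0.0613, 0.2592]
eef_rot: [2.224, 2.218, 0.001]
ft_force: [1.0, -0.0, 0.0]
finger_gap: 0.0854
grip_force: 0.0
```

```bash
python3 - <<'E'
from h import *
w=look("wrist","w11");print(pose().round(4))
for b in blobs(w,"yellow",.089): print(b[0],b[1])
for b in blobs(w,"blue",.003): print(b[0],b[1])
s=look("scene");i=cv2.resize(s["image"][150:420,200:520],None,fx=2.4,fy=2.0)
i=cv2.resize(s["image"][150:420,200:520],None,fx=2,fy=2)
cv2.imwrite("pics/s11.png",i[:,:,::-1])
E
```

```text
[ 0.5484 -0.0612  0.2593 -0.117 ]
(400, 86, 93, 155) [ 6.463e+02 -2.120e+01  6.420e+01  1.226e+02 -1.000e-01]
(566, 153, 74, 111) [854.9 -77.9  57.8 121.6  -7.1]
(373, 79, 36, 149) [ 6.173e+02 -1.950e+01  2.990e+01  1.487e+02 -3.000e-01]
```

View pics/w11.png

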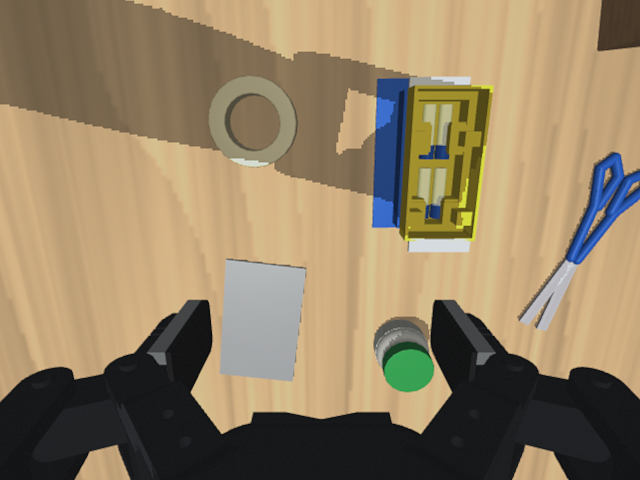

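View pics/s11.png

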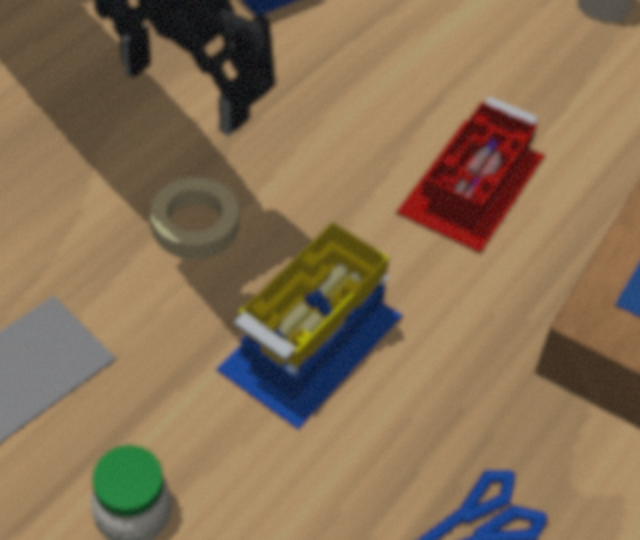

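The wrist view shows yellow (px 400–492,86–240) half-turned on blue, lips at opposite ends and parallel. The scene view shows the stack level on the blue mat and red centred on the red mat, with tape and jar unmoved. Handing in.

Request:
drive_tool(series=[[0,0,0,0,-1],[0,0,0,0,-1],[0,0,0,0,-1],[0,0,0,0,-1]])

```text
time: 35.45
tcp_pos: [0.549, -0.0609, 0.2586]
eef_rot: [-2.222, -2.22, 0.001]
ft_force: [-0.7, 0.4, 0.9]
finger_gap: 0.0854
grip_force: 0.0
```

```bash
python3 -c "
from cell import workorder
print(workorder.job_done())"
```

```text
the job is handed in; nothing more can be done
None
```

I handed the job in at about 35 s: red and blue are swapped onto their own mats, and yellow is stacked half-turned and level on blue; the final pictures agree, but the hand-in returned no verdict.

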